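Move the pinch-catch lid from the leaning jar to the jar on the spring scale

ROBOT

A 7-joint arm with a two-finger parallel gripper is mounted at the origin on a cart in front of the work surface, level with it; the furniture and walls round the work are solid. World frame = base frame: x ahead of the robot, y to its left, z up, the work surface at z = 0. Lengths are in m, angles in rad, forces in N, time in s.
With the tool pointing down it reaches from about 0.4 to 0.925 m from the base axis. Payload 4.1 kg.
Tool frame: the origin (TCP) lies at the very end of the fingers, on their centre line; the grasp point (between the pads) lies 19 mm behind it (tcp_to_grasp is the distance from the TCP to the grasp point, in m); z points along the fingers, y is the direction in which the jaws open and shut (so a half turn about z gives the same grasp; the last joint's range is limited). The gripper opens to 85 mm and grips with 20 to 120 N. Pads are 22 mm wide; open, the fingers measure 114 mm over their backs; the gripper's body (76 mm by 85 mm) begins 54 mm behind the grasp point. The pads swing forward as they close: fully open they stand 13 mm farther back than shut.
Start: joints at [1.214, 0.398, 0.045, 1.537, -0.019, 1.207, -0.051], TCP at [0.166, -0.629, 0.231] pointing down, gripper open.
Joint ranges: [-2.82, 2.82], [-0.49, 2.23], [-1.37, 1.46], [0, 2.46], [-1.36, 4.5], [0.23, 2], [-2.94, 2.94]. Speed limits (rad/s): [2.57, 2.57, 3.14, 3.14, 3.14, 3.14, 3.14].

INTERFACE

Orientations are given as a unit quaternion [w, x, y, z].
In Python, from plant import read_state, capture, close_job, tcp_to_grasp gives the robot as it stands. The module is installed in compiled form; this text tells all that it offers.
- The arm moves only by the tool servo_tool, never from a script. Its argument "deltas" is text: rows parted by semicolons, each of 5 numbers parted by spaces: the closure, from 0 (fully open) to 1 (shut), then the shift along the world's x, y, z each as a share of 250 mm, from -1 to 1, then the turn about the world's z as a share of 0.5 rad, from -1 to 1. A call has 1 to 5 rows; each row is the pose to reach, as a shift and turn from the pose commanded when the call began; what a row does not reach only later rows make up. A row lasts 1/8 s, in which the tool goes at most 62.5 mm and 10.7 degrees, less where a joint would pass 70% of its speed; a pose out of reach is approached as far as the arm can. A call with a number of a shift or a turn outside -1 to 1 is refused whole. A call with a gripper value outside its range is refused whole. The fingers move at their own pace and stop on an object; the grip force is fixed at half the most. Time passes only in rows, so rows that repeat a pose let the fingers close. It gives the time, the measured TCP pose, the force and the opening at its end, in the units of the state.
- read_state(): the state, without advancing time (a new reading comes with each control period).
- capture(name): name is "scene" or "top" or "wrist"; returns a dict with "color" (384x512x3 uint8, red, green, blue), "intrinsics" (3x3 intrinsics, pixels), "world_to_cam" (4x4, takes a point from world to camera coordinates). Camera axes: x right, y up, looking along -z (the intrinsics and any distortion apply to the point x, -y, -z); pixel columns grow to the right and rows downward; lengths in m; the calibration is good to about 2 mm. A picture is of the moment at which its call begins. There is no depth.
- close_job(): hands the job in, once; it reports no verdict.
The state is a dict: "time_s": time; "joints": joint angles; "joint_vel": joint speeds; "tau": joint torques, N m; "tcp_pos": TCP position; "tool_rot": TCP orientation; "contact_force": force on the tool from outside, world axes, zero at the start; "wrist_torque": the same for the moment, N m; "grip_width": finger opening in m.
Only numpy, scipy, OpenCV 4.12 (cv2) and the standard library are available. Lean on these libraries where they do the work, as an engineer would, in place of code of your own. Each camera call takes 0.05 s, during which the arm holds its last target. There are 200 camera calls.

TASK

The jar of biscuits on the spring scale needs its airtight lid: squeeze the lid's two orange side buttons together to free its catch, draw it out of the empty leaning jar, and press it onto the mouth of the jar on the scale until both hooks catch, so that the lid stays down and the buttons have sprung back out. Do not wrench the lid while it is still caught, do not let it fall, and leave the other things on the worktop, such as the tamper and the spice jar, where they stand.

Things in the scene. Friction and masses are not known exactly. Their poses are not given: they have to be found in the camera images.
- lid: Loose grey lid, 0.14 kg: flange disc 76 mm across, 6 mm thick. Origin: centre of the flange's underside; z points up out of the jar. Caught in the leaning jar at the start, its z then along that jar's axis (30 degrees from vertical) and its y level. Plug below: 40 mm across, 14 mm long, tapered. It may sit at any rotation about its axis on the jar on the scale.
- lid_grip (a point): Pinch centre on the lid's axis, 31 mm above the flange's underside; axes as the lid's. Here a black grip block, 30 mm (x) by 38 mm (y), top 44 mm above the underside, carries one orange button in each y face: 22 mm wide (x), from 20 to 42 mm above the underside. Outer faces are 54 mm apart when out, 42 mm when fully pinched (each 4 N to start, 9 N fully in).
- lid_hooks (a point): Point on the lid's axis 11 mm below the flange's underside, level with the flat tops of its two hooks. Each hook is one piece with the button on its side: it reaches 25 mm from the axis with the button out, 19 mm with it pinched in. Hooks end 19 mm below the flange, with sloped undersides that can snap past a lip when pushed down.
- button_left (a joint): The lid's orange button at its +y side: travel inward in m, 0 = out, 0.006 = fully pinched in; its hook is free of the lip beyond about 0.0035.
- button_right (a joint): The lid's orange button at its -y side, likewise.
- leaning_mouth (a point): Centre of the mouth rim of the empty glass jar that leans 30 degrees in a fixed wooden cradle. The axes are the cradle's: z vertical, the jar leans towards -x. Same rim and sealing ring as the other jar; the lid, 3 mm off the rim, is pushed up by the ring with about 6 N and held by the hooks under the lip.
- open_mouth (a point): Centre of the mouth rim (z up) of the upright glass jar with biscuits in it, fixed on the pan of the scale. Rim 72 mm across; lip 8 mm thick with a 44 mm bore, wider below. A sprung black rubber sealing ring, 56 to 68 mm across, stands out of the rim: it holds an uncaught lid 6 to 8 mm off the rim. A caught lid stands 3 mm off it; pushing down takes 6 N at 3 mm, 8 N at 0.
- leaning_jar: The empty leaning jar with its wooden cradle, fixed: clear glass, 100 mm across and 150 mm along its axis; cradle foot 150 x 110 mm. Origin on the worktop under the cradle, z up; the mouth is 30 mm towards -x of it and 176 mm up.
- scale: White spring scale, 140 x 130 x 50 mm, fixed; origin under its centre. Its round steel pan (120 mm), with the jar fixed on it, sinks under a push by about 1.1 mm per newton, up to about 18 mm, and comes up again. So the jar's mouth sinks 7 to 10 mm while the lid is pressed home; the load varies from case to case.
- cinnamon: Bystander: spice jar with a red cap, 47 mm across, 97 mm high.
- tamper: Bystander: coffee tamper standing up, black handle on a pale foot, 58 mm across, 95 mm high.
Things that resemble listed ones, but are neither listed nor needed, are in the scene too. What is shaped like the scale but blue is not meant.

How it is judged:
By the outcome, as a careful person would: the job done as asked, in the order asked, and still so for the second after the job is handed in, with the robot touching nothing.
It also fails if it takes over 38 s, if anything falls off the work surface, if the arm or the gripper's body presses on something with over 40 N, if the wrist force passes 120 N, or if a joint passes its speed limit or range.

## Working session

There is one attempt and no reset: what is moved stays moved. The work goes in short steps, Python scripts to look and compute and a tool call to move; the robot and the scene stay as the last step left them, time stands still between calls to the robot, and variables do not carry over. Pictures are saved under pics/ and viewed, about 8 in all and at most 12, crops included, and the job is handed in when it is done.

Besides the shell and the picture viewer there is one more tool, called by a JSON object that holds its "op" and its "data", one argument or row to a line. servo_tool: Moves the arm, as the interface text tells. Its arguments: {"type":"object","properties":{"deltas":{"type":"string"}},"required":["deltas"]}

```bash
mkdir -p pics
python3 - <<'E'
from plant import *
import cv2,numpy as np
s=read_state();print(s,tcp_to_grasp)
for n in("scene","top"):
    c=capture(n);cv2.imwrite(f"pics/{n}0.png",c["color"][...,::-1]);print(n,c["intrinsics"],c["world_to_cam"],[k for k in c])
    np.savez(f"pics/{n}0.npz",**c)
a=cv2.imread("pics/scene0.png");b=cv2.imread("pics/top0.png")
cv2.imwrite("pics/both.png",cv2.resize(np.vstack([a,b]),None,fx=.78,fy=.78))
E
```

```text
{'time_s': 0.0, 'joints': array([ 1.21397387,  0.399192  ,  0.04505553,  1.53789532, -0.01867373,
        1.20689495, -0.0506777 ]), 'joint_vel': array([-0.0005609 , -0.00037354,  0.00041696,  0.00073785, -0.00179967,
        0.00026184,  0.0002092 ]), 'tau': array([-1.14621140e-03, -4.75124216e+01,  1.36414580e+00, -2.54220611e+01,
        1.14804247e-02,  9.65737825e-03, -1.13363714e-05]), 'tcp_pos': array([ 0.1655704 , -0.62789663,  0.2302571 ]), 'tool_rot': array([-9.61692720e-04,  9.91694026e-01,  1.28615670e-01, -2.09835649e-04]), 'contact_force': array([ 1.18371114, -0.14805955, -0.57410799]), 'wrist_torque': array([ 0.02494708, -0.00705807,  0.03292931]), 'grip_width': 0.08543107982375321} 0.0187
scene [[357.43384387   0.         265.48002221]
 [  0.         357.43384387 188.30575573]
 [  0.           0.           1.        ]] [[ 0.78092222 -0.62422906  0.0223287  -0.42216352]
 [ 0.37620389  0.49857299  0.78095813 -0.3852896 ]
 [-0.49862925 -0.60146741  0.62418413 -0.59674041]
 [ 0.          0.          0.          1.        ]] ['color', 'intrinsics', 'world_to_cam']
top [[369.32363622   0.         255.93623376]
 [  0.         369.32363622 197.51423929]
 [  0.           0.           1.        ]] [[-0.0432197  -0.99905569 -0.00444781  0.09706084]
 [ 0.97365531 -0.04311772  0.22391116 -0.6219865 ]
 [-0.2238915   0.00534674  0.97459941 -1.04588265]
 [ 0.          0.          0.          1.        ]] ['color', 'intrinsics', 'world_to_cam']
```

View pics/scene0.png

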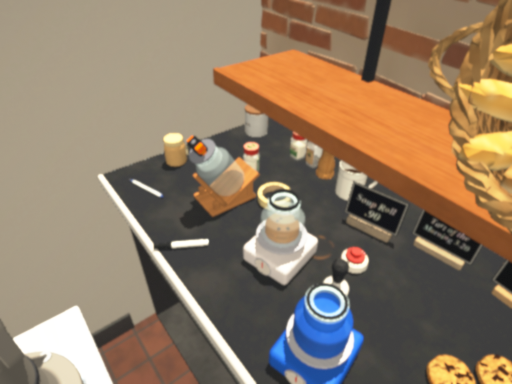

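View pics/top0.png

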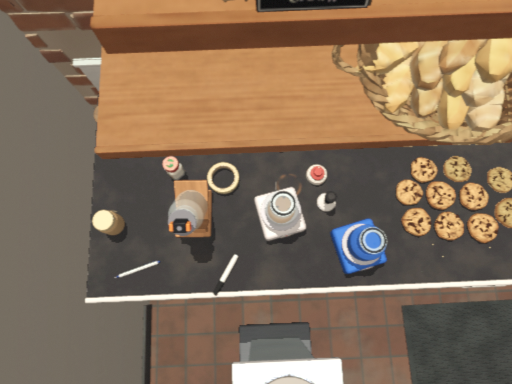

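Scene shows the lid (orange buttons) at about (198,148) on the leaning jar and the white scale's jar at (283,207). The top view shows them at (180,226) and (284,208). The blue scale and jar are decoys.

```bash
cat > h.py <<'E'
import numpy as np,cv2
def ray(c,u,v):
    K,T=c["intrinsics"],c["world_to_cam"];d=np.linalg.inv(K)@[u,v,1];d=np.array([d[0],-d[1],-d[2]])
    R=T[:3,:3];return -R.T@T[:3,3],R.T@d/np.linalg.norm(d)
def onz(c,u,v,z):
    o,d=ray(c,u,v);return o+d*(z-o[2])/d[2]
def proj(c,p):
    q=c["world_to_cam"][:3,:3]@p+c["world_to_cam"][:3,3];return (c["intrinsics"]@[q[0],-q[1],-q[2]]/-q[2])[:2]
def tri(*rs):
    A=np.zeros((3,3));b=np.zeros(3)
    for o,d in rs:
        P=np.eye(3)-np.outer(d,d);A+=P;b+=P@o
    x=np.linalg.solve(A,b);return x,[np.linalg.norm((np.eye(3)-np.outer(d,d))@(x-o)) for o,d in rs]
def blobs(img,lo,hi,roi,amin=8):
    h=cv2.cvtColor(img,cv2.COLOR_RGB2HSV);m=cv2.inRange(h,lo,hi);x0,y0,x1,y1=roi;k=np.zeros_like(m);k[y0:y1,x0:x1]=m[y0:y1,x0:x1]
    n,l,s,c=cv2.connectedComponentsWithStats(k);return [(s[i].tolist(),c[i].round(2).tolist()) for i in range(1,n) if s[i,4]>=amin]
E
python3 - <<'E'
from h import *
S=dict(np.load("pics/scene0.npz"));T=dict(np.load("pics/top0.npz"))
print(blobs(S["color"],(3,170,120),(20,255,255),(180,130,225,165),4));print(blobs(T["color"],(3,190,140),(20,255,255),(160,212,200,240),4))
f=lambda c,x0,y0,w,h,k:cv2.resize(c["color"][y0:y0+h,x0:x0+w,::-1],(w*k,h*k),interpolation=cv2.INTER_CUBIC)
a=f(S,180,125,80,60,5);b=f(T,155,175,80,60,5);c=f(S,240,180,80,60,5);d=f(T,245,180,80,60,5)
cv2.imwrite("pics/crop.png",np.vstack([np.hstack([a,b]),np.hstack([c,d])]))
E
```

```text
[([188, 136, 5, 6, 14], [189.71, 138.57]), ([194, 142, 12, 13, 105], [199.9, 148.35])]
[]
```

View pics/crop.png

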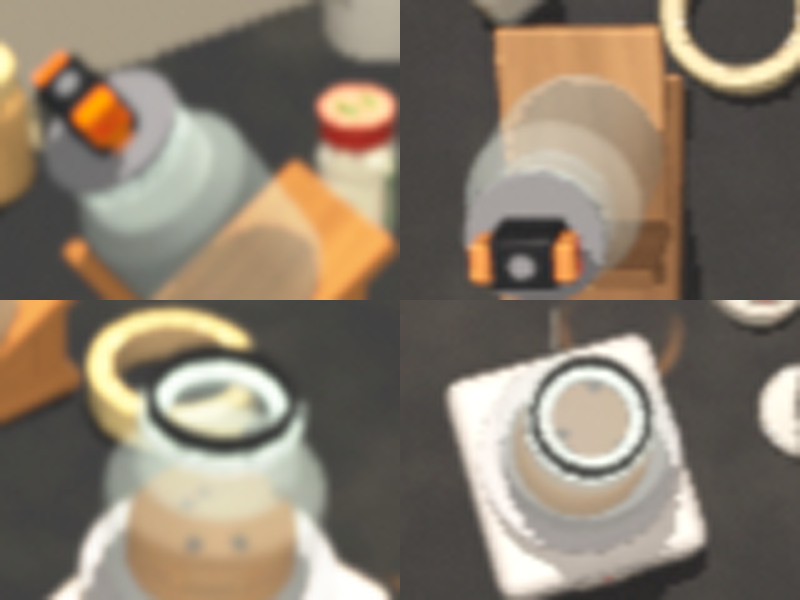

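The crop shows the grey dot on the lid's block top at scene (193.6,141.6) and top (179.2,228). The mouth's black ring is centred at about scene (284.4,200.4) and top (283.2,203.4).

Run:
```python
from h import *
S=dict(np.load("pics/scene0.npz"));T=dict(np.load("pics/top0.npz"))
t=lambda a,b:tri(ray(S,*a),ray(T,*b))
d,e=t((193.6,141.6),(179.2,228));print("dot",d,e)
print("mouth ring",*t((284.4,200.4),(283.2,203.4)))
L=np.array(onz(T,155+82/5,175+258/5,d[2]));R=np.array(onz(T,155+168/5,175+258/5,d[2]))
v=L-R;print("y axis",v,np.degrees(np.arctan2(v[1],v[0])))
# cradle side edges (top view, foot right edge, plank right edge) directions
for a,b,z in (((682,80),(682,295),0.0),((662,30),(660,70),.1)):
    p=onz(T,155+(a[0]-400)/5,175+a[1]/5,z);q=onz(T,155+(b[0]-400)/5,175+b[1]/5,z);w=p-q;print("edge",p,q,np.degrees(np.arctan2(w[1],w[0])))
# dark ring fit
for n,c,roi in(("S",S,(262,185,306,215)),("T",T,(262,183,306,225))):
    g=c["color"].max(2).copy();m=(g<75).astype(np.uint8);k=np.zeros_like(m);x0,y0,x1,y1=roi;k[y0:y1,x0:x1]=m[y0:y1,x0:x1]
    cs,_=cv2.findContours(k,cv2.RETR_CCOMP,cv2.CHAIN_APPROX_NONE)
    for q in cs:
        if len(q)>25:print(n,len(q),cv2.fitEllipse(q))
from plant import read_state
from scipy.spatial.transform import Rotation as Ro
s=read_state();w=s["tool_rot"];M=Ro.from_quat([*w[1:],w[0]]).as_matrix();print(M)
```

```text
dot [0.52152059 0.27064645 0.21703156] [np.float64(0.0011985432448155529), np.float64(0.0011985432448155561)]
mouth ring [ 0.58235182 -0.00367867  0.18121139] [np.float64(0.0019440317499703913), np.float64(0.0019440317499703123)]
y axis [0.00194364 0.04425262 0.        ] 87.48510227147177
edge [0.66986411 0.21238021 0.        ] [0.53027243 0.21464519 0.        ] -0.9295876975542445
edge [0.67565783 0.21198688 0.1       ] [0.65115507 0.21350914 0.1       ] -3.5550147374817906
S 48 ((291.9676208496094, 163.85626220703125), (58.23797607421875, 91.74009704589844), 16.7509765625)
S 37 ((275.400634765625, 192.88331604003906), (3.559544324874878, 20.135169982910156), 75.63912963867188)
S 77 ((298.20416259765625, 198.54617309570312), (16.810443878173828, 29.03284454345703), 1.5451900959014893)
[[ 9.66924984e-01  2.55060329e-01 -5.50942502e-04]
 [ 2.55060902e-01 -9.66923546e-01  1.67136392e-03]
 [-1.06420646e-04 -1.75660742e-03 -9.99998452e-01]]
```

{"op": "servo_tool", "data": {
  "deltas": "0 0.15 0.15 0.2 0; 0 0.35 0.35 0.4 -0.2; 0 0.55 0.55 0.5 -0.3; 0 0.75 0.75 0.5 -0.57; 0 0.9 0.9 0.5 -0.57"
}}

```text
time_s: 0.72
tcp_pos: [0.3626, -0.4315, 0.3535]
tool_rot: [0.001, 1.0, -0.014, 0.0]
contact_force: [0.6, -1.5, -0.0]
grip_width: 0.0851
```

{"op": "servo_tool", "data": {
  "deltas": "0 0.1 0.22 0 0; 0 0.2 0.45 0 0; 0 0.3 0.67 0 0; 0 0.4 0.85 0 0; 0 0.5 1 0 0"
}}

```text
time_s: 1.35
tcp_pos: [0.4868, -0.1807, 0.3527]
tool_rot: [0.0, 1.0, -0.013, -0.0]
contact_force: [1.1, -0.8, 0.0]
grip_width: 0.0851
```

{"op": "servo_tool", "data": {
  "deltas": "0 0 0.25 0 0; 0 0 0.5 0 0; 0 0 0.75 0 0; 0 0 1 0 0; 0 0 1 0 0"
}}

```text
time_s: 1.98
tcp_pos: [0.4853, 0.0734, 0.3529]
tool_rot: [-0.001, 1.0, -0.008, -0.0]
contact_force: [0.0, -0.7, 0.9]
grip_width: 0.0855
```

{"op": "servo_tool", "data": {
  "deltas": "0 0 0.25 0 0; 0 0 0.5 -0.04 0; 0 0 0.7 -0.08 0; 0 0 0.7 -0.12 0; 0 0 0.7 -0.12 0"
}}

```text
time_s: 2.6
tcp_pos: [0.4865, 0.2399, 0.3215]
tool_rot: [0.001, 1.0, -0.014, -0.001]
contact_force: [0.7, -0.8, 1.1]
grip_width: 0.0853
```

Run:
```python
from h import *
from plant import *
c=capture("wrist");np.savez("pics/w1.npz",**c);cv2.imwrite("pics/w1.png",c["color"][...,::-1])
s=read_state();print(s["time_s"],s["tcp_pos"],s["tool_rot"])
print("expected dot",proj(c,np.array([.5215,.2706,.217])),"tcp",proj(c,s["tcp_pos"]))
print(blobs(c["color"],(3,170,120),(20,255,255),(0,0,512,384),40))
```

```text
2.65 [0.48698833 0.23965667 0.32224623] [ 9.74350713e-04  9.99885253e-01 -1.51099793e-02 -4.68030370e-04]
expected dot [217.36396713 153.25269418] tcp [255.51494616 253.87673221]
[([186, 0, 89, 55, 1591], [233.19, 11.6]), ([186, 127, 14, 34, 334], [192.77, 144.06]), ([241, 127, 13, 34, 369], [246.83, 144.05])]
```

View pics/w1.png

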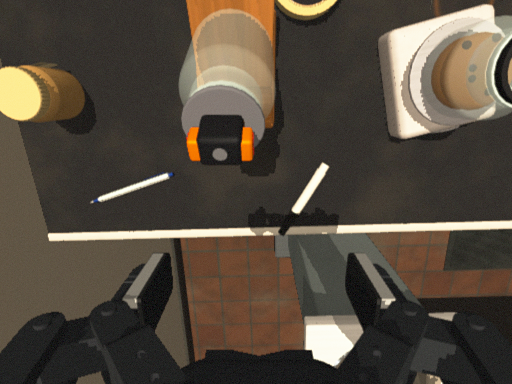

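The wrist view shows the block dot at (220,154) and the buttons symmetric at (192.8,144) and (246.8,144), level in the image. That puts the lid slightly towards -y of my first estimate.

Run:
```python
from h import *
S,T,W=[dict(np.load(f"pics/{n}.npz")) for n in("scene0","top0","w1")]
print(tri(ray(S,193.6,141.6),ray(T,179.2,228),ray(W,220,154)))
print(onz(W,220,154,.217),onz(W,192.77,144,.206),onz(W,246.83,144,.206))
# leaning rim cross-check & ring in top by bright/dark fits
v=onz(W,192.77,144.06,.21)-onz(W,246.83,144.05,.21);print(np.degrees(np.arctan2(v[1],v[0])))
```

```text
(array([0.52107049, 0.26937879, 0.21800826]), [np.float64(0.0010420325835602208), np.float64(0.001730125827327754), np.float64(0.0010219719317553688)])
[0.52082005 0.26848455 0.217     ] [0.52799513 0.29240336 0.206     ] [0.52665141 0.24660977 0.206     ]
88.32981469424683
```

{"op": "servo_tool", "data": {
  "deltas": "0 0.16 0.116 -0.1 0; 0 0.162 0.116 -0.28 0; 0 0.162 0.116 -0.42 0; 0 0.162 0.116 -0.5 0; 0 0.162 0.116 -0.5 0"
}}

```text
time_s: 3.28
tcp_pos: [0.527, 0.2681, 0.1966]
tool_rot: [0.001, 1.0, -0.015, -0.001]
contact_force: [1.6, -0.2, 0.7]
grip_width: 0.0852
```

Run:
```python
from h import *
from plant import *
s=read_state();print(s["time_s"],s["tcp_pos"],s["contact_force"])
c=capture("wrist");np.savez("pics/w2.npz",**c);cv2.imwrite("pics/w2.png",c["color"][...,::-1])
```

```text
3.275 [0.5270356  0.26812441 0.19661553] [ 1.62234046 -0.1925228   0.73763888]
```

View pics/w2.png

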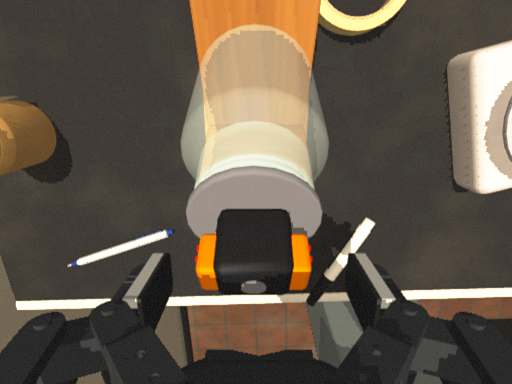

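The wrist view has the block centred between the pads: block at column 254, fingers at about 148 and 368. Now I descend 10 mm and pinch.

{"op": "servo_tool", "data": {
  "deltas": "0 0 0.004 -0.04 0; 0 0 0.004 -0.04 0; 1 0 0.004 -0.04 0; 1 0 0.004 -0.04 0; 1 0 0.004 -0.04 0"
}}

```text
time_s: 3.95
tcp_pos: [0.5272, 0.2725, 0.1892]
tool_rot: [-0.0, 1.0, -0.014, 0.001]
contact_force: [-1.5, -1.7, 5.4]
grip_width: 0.038
```

{"op": "servo_tool", "data": {
  "deltas": "1 0 0 0 0; 1 0 0 0 0; 1 0 0 0 0"
}}

```text
time_s: 4.32
tcp_pos: [0.5271, 0.2726, 0.1892]
tool_rot: [-0.0, 1.0, -0.014, 0.001]
contact_force: [-1.0, -1.3, 6.0]
grip_width: 0.038
```

Run:
```python
from h import *
from plant import *
c=capture("wrist");s=capture("scene");np.savez("pics/s3.npz",**s)
a=c["color"][150:384,120:400];b=cv2.resize(s["color"][115:185,165:245],(480,420),interpolation=cv2.INTER_CUBIC)
a=cv2.resize(a,(320,267));o=np.zeros((420,800,3),np.uint8);o[:267,:320]=a;o[:,320:]=b
cv2.imwrite("pics/c3.png",o[...,::-1])
```

```text
(no output)
```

View pics/c3.png

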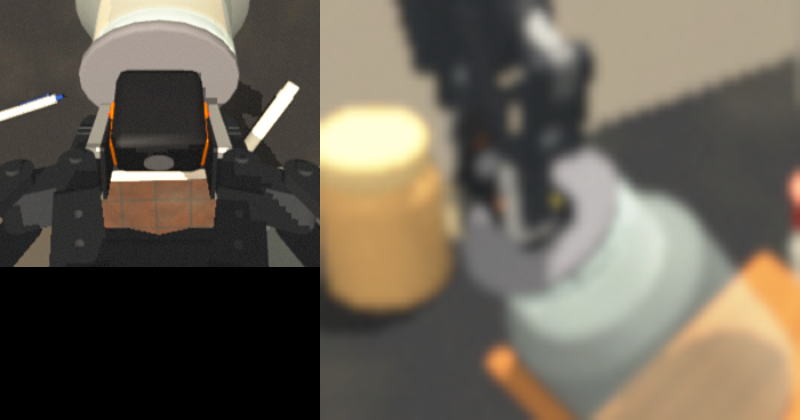

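Both buttons are pinched flush between the pads, symmetric. Now I draw along the jar axis, with a small check first.

{"op": "servo_tool", "data": {
  "deltas": "1 -0.004 0 0.007 0; 1 -0.008 0 0.014 0; 1 -0.012 0 0.021 0; 1 -0.016 0 0.028 0"
}}

```text
time_s: 4.92
tcp_pos: [0.523, 0.272, 0.1948]
tool_rot: [0.0, 1.0, -0.014, 0.0]
contact_force: [0.8, 0.7, -0.2]
grip_width: 0.0381
```

Moved 7 mm freely, and the forces dropped to about 0. Continuing the draw.

{"op": "servo_tool", "data": {
  "deltas": "1 -0.02 0 0.035 0; 1 -0.045 0.001 0.078 0; 1 -0.07 0.001 0.121 0; 1 -0.1 0.002 0.173 0; 1 -0.13 0.002 0.225 0"
}}

```text
time_s: 5.55
tcp_pos: [0.4897, 0.2727, 0.2522]
tool_rot: [-0.0, 1.0, -0.013, 0.0]
contact_force: [1.0, -0.4, -1.3]
grip_width: 0.0384
```

{"op": "servo_tool", "data": {
  "deltas": "1 -0.02 0 0.1 0; 1 -0.02 -0.1 0.2 0; 1 -0.02 -0.15 0.24 0; 1 -0.02 -0.15 0.24 0"
}}

```text
time_s: 6.05
tcp_pos: [0.4858, 0.2342, 0.3117]
tool_rot: [0.0, 1.0, -0.015, 0.001]
contact_force: [0.1, 0.4, -1.9]
grip_width: 0.0383
```

Run:
```python
from h import *
from plant import *
c=capture("wrist");s=capture("scene");t=capture("top");np.savez("pics/s4.npz",**s);np.savez("pics/t4.npz",**t)
st=read_state();print(st["time_s"],st["tcp_pos"],st["contact_force"],st["wrist_torque"],st["grip_width"])
p=proj(s,st["tcp_pos"]).astype(int);q=proj(t,st["tcp_pos"]).astype(int);print(p,q)
def z(im,u,w=40):
    x=max(0,u[0]-w);y=max(0,u[1]-w);return cv2.resize(im[y:y+2*w,x:x+2*w],(400,400),interpolation=cv2.INTER_CUBIC)
cv2.imwrite("pics/c4.png",np.hstack([z(s["color"],p),cv2.resize(c["color"],(400,400))])[...,::-1])
```

```text
6.2 [0.48464849 0.23563223 0.31013457] [-0.53369937  0.48850577 -1.74414062] [0.00652333 0.03572441 0.01670307] 0.0379587488653444
[181 117] [186 236]
```

View pics/c4.png

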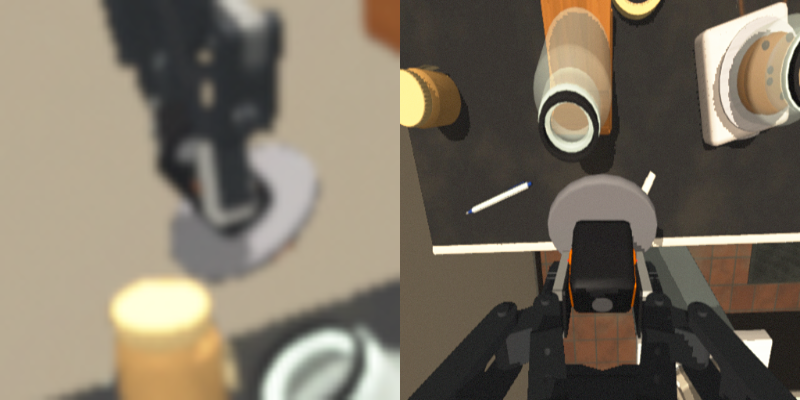

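The lid is out, held firmly and still tilted 30° in the grip. The moves allow no pitch, so I'll level it against the open mouth. Next I look at the mouth from close by.

{"op": "servo_tool", "data": {
  "deltas": "1 -0.02 -0.15 0.02 0; 1 -0.05 -0.35 0.02 0; 1 -0.08 -0.57 0.02 0; 1 -0.1 -0.78 0.02 0; 1 -0.1 -0.95 0.02 0"
}}

```text
time_s: 6.82
tcp_pos: [0.4596, -0.0039, 0.3153]
tool_rot: [0.0, 1.0, -0.014, -0.001]
contact_force: [-0.3, 0.3, -1.7]
grip_width: 0.0379
```

{"op": "servo_tool", "data": {
  "deltas": "1 0 0 0 0; 1 0 0 0 0"
}}

```text
time_s: 7.08
tcp_pos: [0.4602, -0.001, 0.3155]
tool_rot: [-0.001, 1.0, -0.013, -0.001]
contact_force: [-0.8, 0.7, -2.0]
grip_width: 0.0379
```

Run:
```python
from h import *
from plant import *
c=capture("wrist");np.savez("pics/w5.npz",**c);st=read_state();print(st["time_s"],st["tcp_pos"],st["tool_rot"],st["grip_width"],st["contact_force"])
S,T=[dict(np.load(f"pics/{n}.npz")) for n in("scene0","top0")]
print("shelf corner",tri(ray(S,218,72),ray(T,97,155)))
p=proj(c,np.array([.5824,-.0037,.181])).astype(int);print("expected",p,"tcp",proj(c,st["tcp_pos"]))
cv2.imwrite("pics/w5.png",cv2.resize(c["color"],(800,600))[...,::-1])
g=c["color"].max(2);m=(g<70).astype(np.uint8)
cs,_=cv2.findContours(m,cv2.RETR_CCOMP,cv2.CHAIN_APPROX_NONE)
for q in cs:
    if len(q)>60:
        e=cv2.fitEllipse(q)
        if abs(e[0][0]-p[0])<25 and abs(e[0][1]-p[1])<25:print(len(q),e)
```

```text
7.125 [ 0.46028419 -0.0006127   0.31563557] [-4.11912076e-04  9.99926085e-01 -1.21415421e-02 -4.88048725e-04] 0.03811997037567456 [ 0.1428245   0.61361251 -1.30578155]
shelf corner (array([0.7079267 , 0.45548453, 0.29338186]), [np.float64(0.00895294657557935), np.float64(0.008952946575579173)])
expected [255  40] tcp [254.1795266  254.10201498]
246 ((257.13104248046875, 38.85444259643555), (81.6260757446289, 85.31856536865234), 177.97950744628906)
209 ((257.1006774902344, 39.06268310546875), (69.64517974853516, 77.31843566894531), 179.0208282470703)
```

View pics/w5.png

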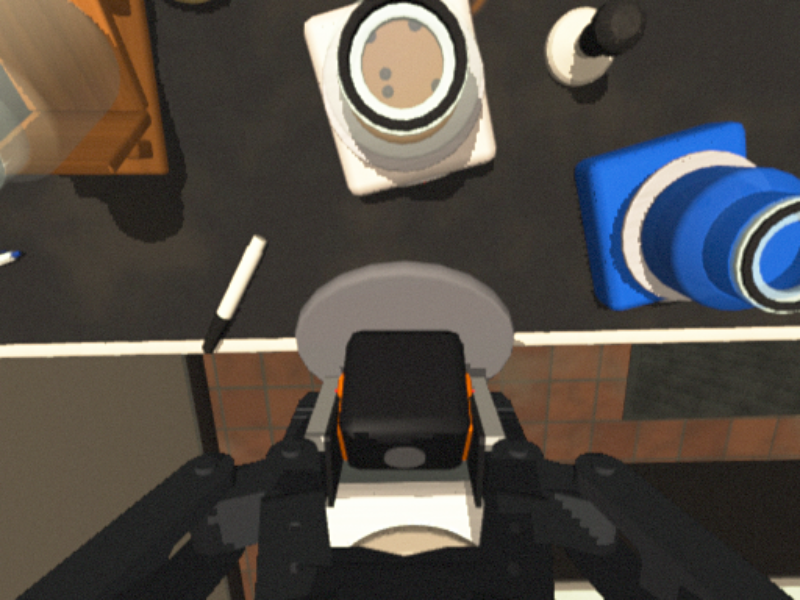

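The wrist view shows the mouth ring centred at (257,39) in 512-px columns, and the block dot at (259,292). The wrist camera has about 2–3 mm of lateral bias, so I work relative to the held lid.

Run:
```python
from h import *
S,T,W=[dict(np.load(f"pics/{n}.npz")) for n in("scene0","top0","w5")]
tcp=np.array([.4603,-.0006,.3156])
print("dot wrt tcp",onz(W,259.3,292.5,tcp[2]+.0275)-tcp)
for z in(.176,.181,.186):print(z,onz(W,257.1,39,z))
print(tri(ray(S,284.4,200.4),ray(T,283.2,203.4),ray(W,257.1,39)))
from numpy import linalg as L
o,d=ray(W,257.1,39);print("size-based: outer ring px 83 ->", onz(W,257.1+41,39,.181)-onz(W,257.1-41,39,.181))
```

```text
dot wrt tcp [-0.00384674 -0.002595    0.0275    ]
0.176 [ 0.5840911 -0.0046725  0.176    ]
0.181 [ 0.58330745 -0.00468168  0.181     ]
0.186 [ 0.5825238  -0.00469086  0.186     ]
(array([ 0.58263914, -0.00402865,  0.18127093]), [np.float64(0.001514392523656104), np.float64(0.0023822476843459624), np.float64(0.0008997845395795053)])
size-based: outer ring px 83 -> [-0.00174363 -0.06730155  0.        ]
```

{"op": "servo_tool", "data": {
  "deltas": "1 0.15 -0.005 0 0; 1 0.3 -0.005 -0.1 0; 1 0.415 -0.006 -0.2 0; 1 0.415 -0.006 -0.3 0; 1 0.415 -0.006 -0.36 0"
}}

```text
time_s: 7.75
tcp_pos: [0.5636, -0.002, 0.2243]
tool_rot: [-0.0, 1.0, -0.012, -0.001]
contact_force: [0.1, -0.3, -1.9]
grip_width: 0.038
```

{"op": "servo_tool", "data": {
  "deltas": "1 0 0 -0.02 0; 1 0 0 -0.03 0; 1 0 0 -0.03 0"
}}

```text
time_s: 8.12
tcp_pos: [0.5645, -0.0039, 0.2195]
tool_rot: [0.0, 1.0, -0.014, 0.001]
contact_force: [0.8, 1.1, -2.5]
grip_width: 0.0382
```

{"op": "servo_tool", "data": {
  "deltas": "1 0 0.004 -0.01 0; 1 0 0.004 -0.02 0; 1 0 0.004 -0.03 0; 1 0 0.004 -0.03 0"
}}

```text
time_s: 8.62
tcp_pos: [0.5642, -0.0028, 0.2113]
tool_rot: [-0.0, 1.0, -0.014, 0.0]
contact_force: [-1.3, 0.3, 1.6]
grip_width: 0.0383
```

{"op": "servo_tool", "data": {
  "deltas": "1 0 0 -0.01 0; 1 0 0 -0.02 0; 1 0 0 -0.02 0"
}}

```text
time_s: 9.0
tcp_pos: [0.5642, -0.0028, 0.2062]
tool_rot: [0.0, 1.0, -0.014, 0.0]
contact_force: [-0.6, 0.5, 3.3]
grip_width: 0.038
```

{"op": "servo_tool", "data": {
  "deltas": "1 0.014 0.002 -0.008 0; 1 0.028 0.002 -0.018 0; 1 0.042 0.002 -0.03 0; 1 0.056 0.002 -0.042 0; 1 0.068 0.002 -0.055 0"
}}

```text
time_s: 9.62
tcp_pos: [0.5787, -0.0025, 0.1925]
tool_rot: [0.0, 1.0, -0.014, -0.003]
contact_force: [-11.1, 0.0, 10.8]
grip_width: 0.0383
```

```bash
cat >> h.py <<'E'
def look(tag):
    from plant import capture,read_state
    c=capture("wrist");s=capture("scene");st=read_state();np.savez(f"pics/s{tag}.npz",**s)
    print(st["time_s"],st["tcp_pos"],st["contact_force"],st["wrist_torque"],st["grip_width"])
    x,y=proj(s,st["tcp_pos"]).astype(int);w=32
    cv2.imwrite(f"pics/c{tag}.png",np.hstack([cv2.resize(s["color"][y-w:y+w,x-w:x+w],(400,400),interpolation=cv2.INTER_CUBIC),cv2.resize(c["color"][100:384,110:394],(400,400))])[...,::-1])
E
python3 -c "from h import *;look(6)"
```

```text
9.725 [ 0.57916837 -0.00225699  0.19249841] [-5.87934349  0.34887731 10.27963504] [-1.71707334e-03  1.76702516e+00  6.20081641e-02] 0.03819619682028739
```

View pics/c6.png

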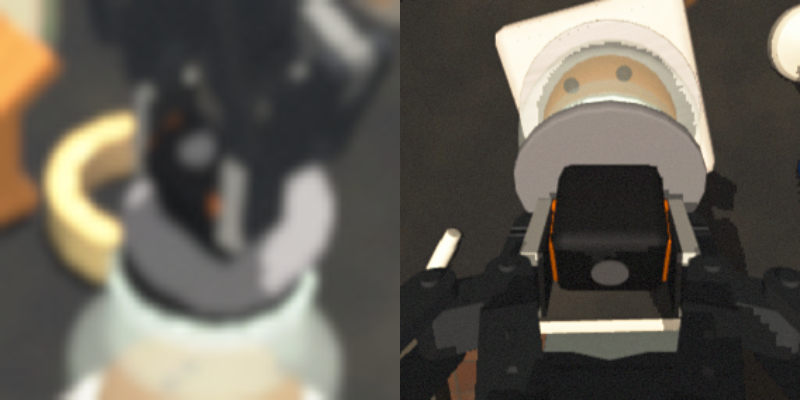

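The scene and wrist views show the lid seated on the ring but still tilted by about 25°. I loosen to a spring-only pinch so it can pivot level.

{"op": "servo_tool", "data": {
  "deltas": "0.55 0 0 0 0; 0.55 0 0 0 0; 0.55 0 0 0 0"
}}

```text
time_s: 10.1
tcp_pos: [0.5806, -0.0021, 0.1936]
tool_rot: [0.0, 1.0, -0.014, -0.001]
contact_force: [-4.8, 1.3, 10.2]
grip_width: 0.0386
```

{"op": "servo_tool", "data": {
  "deltas": "0.51 0 0 0 0; 0.51 0 0 0 0; 0.48 0 0 0 0; 0.48 0 0 0 0"
}}

```text
time_s: 10.6
tcp_pos: [0.5825, -0.0024, 0.1936]
tool_rot: [0.0, 1.0, -0.014, 0.002]
contact_force: [-1.6, 0.4, 7.5]
grip_width: 0.0444
```

```bash
python3 -c "from h import *;look(7)"
```

```text
10.7 [ 0.58249327 -0.0023558   0.19361366] [-1.30897662 -0.79778146  7.24404522] [ 0.01898973  0.20162904 -0.02148778] 0.04407419806392425
```

View pics/c7.png

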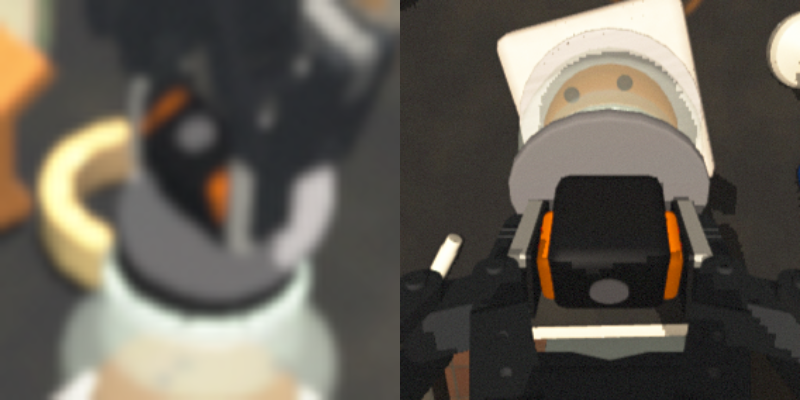

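The lid is now slightly less tilted and slid back a little in the pads. I keep pushing +x and down with a light pinch.

{"op": "servo_tool", "data": {
  "deltas": "0.5 0 0 0 0; 0.5 0.008 0 -0.002 0; 0.5 0.016 0 -0.006 0; 0.5 0.024 0 -0.01 0; 0.5 0.032 0 -0.014 0"
}}

```text
time_s: 11.32
tcp_pos: [0.5889, -0.0024, 0.1897]
tool_rot: [0.0, 1.0, -0.014, -0.0]
contact_force: [-3.9, -0.2, 9.4]
grip_width: 0.0428
```

Run:
```python
from h import *
look(8)
from h import *
a=cv2.imread("pics/c7.png");b=cv2.imread("pics/c8.png")
# grey dot + black-block top in wrist crop: report blob positions
for im in(a,b):
    w=im[:,400:];h=cv2.cvtColor(w,cv2.COLOR_BGR2HSV);m=cv2.inRange(h,(3,170,120),(20,255,255))
    n,l,s,c=cv2.connectedComponentsWithStats(m);print([s[i].tolist() for i in range(1,n) if s[i,4]>60])
    m=cv2.inRange(w[230:330,160:260],(70,70,70),(130,130,130));n,l,s,c=cv2.connectedComponentsWithStats(m);print([(s[i].tolist(),c[i].round(1).tolist()) for i in range(1,n) if s[i,4]>200])
```

```text
11.425 [ 0.5891324  -0.00238127  0.1897259 ] [-3.78569307  0.68665064  8.31175907] [-0.03980086  0.82185607  0.0351927 ] 0.042775001274867594
[[137, 211, 17, 88, 860], [265, 211, 18, 88, 988]]
[([31, 51, 37, 22, 635], [48.6, 61.6])]
[[139, 223, 15, 91, 703], [266, 223, 15, 90, 702]]
[([31, 62, 38, 24, 720], [49.5, 73.7])]
```

Run:
```python
from h import *
from plant import *
c=capture("wrist");s=capture("scene");st=read_state();tcp=st["tcp_pos"];print(st["time_s"],tcp)
im=c["color"];m=cv2.inRange(cv2.cvtColor(im,cv2.COLOR_RGB2HSV),(0,0,70),(179,60,135));r=m[280:340,235:285]
n,l,q,k=cv2.connectedComponentsWithStats(r)
for i in range(1,n):
    if q[i,4]>80:
        e=cv2.fitEllipse(cv2.findContours((l==i).astype(np.uint8),0,1)[0][0]);print("W",(k[i]+[235,280]),e,q[i]);
x,y=proj(s,tcp).astype(int);print(x,y)
g=cv2.resize(s["color"][y-32:y+8,x-25:x+15],(400,400),interpolation=cv2.INTER_CUBIC)
cv2.imwrite("pics/c9.png",np.hstack([g,cv2.resize(s["color"][y-25:y+25,x-20:x+30],(400,400),interpolation=cv2.INTER_CUBIC)])[...,::-1]);np.savez("pics/w9.npz",**c);np.savez("pics/s9.npz",**s)
```

```text
11.525 [ 0.58911252 -0.00238568  0.18981814]
W [258.50490196 315.68872549] ((23.507232666015625, 35.666255950927734), (17.460079193115234, 27.42984962463379), 88.59185791015625) [ 10  27  28  18 408]
285 196
```

View pics/c9.png

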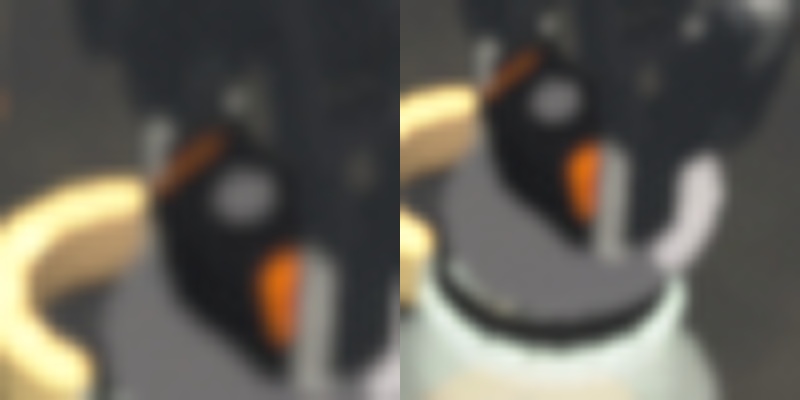

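The scene crop shows the dot at (284.7,183.5) and the flange sitting closely along the front of the ring. I triangulate to find the lid's pose.

Run:
```python
from h import *
W,S=[dict(np.load(f"pics/{n}.npz")) for n in("w9","s9")]
p,e=tri(ray(S,284.7,183.5),ray(W,258.5,315.7));print("dot",p,e)
o,v=ray(W,258.5,315.7);print("view",v)
for th in range(0,35,5):
    n=np.array([-np.sin(np.radians(th)),0,np.cos(np.radians(th))]);print(th,"aspect",round(abs(n@v),3))
print("w9 aspect",17.46/27.43)
# calibration: w5, tilt 30
W5=dict(np.load("pics/w5.npz"));im=W5["color"];m=cv2.inRange(cv2.cvtColor(im,cv2.COLOR_RGB2HSV),(0,0,70),(179,60,135));r=m[265:320,235:285]
n_,l,q,k=cv2.connectedComponentsWithStats(r)
for i in range(1,n_):
    if q[i,4]>80:
        e=cv2.fitEllipse(cv2.findContours((l==i).astype(np.uint8),0,1)[0][0]);o5,v5=ray(W5,*(k[i]+[235,265]));print("w5",k[i]+[235,265],e[1],"pred30",abs(np.array([-.5,0,.866])@v5),v5)
```

```text
dot [ 0.58199617 -0.00401639  0.22830516] [np.float64(4.1747688144518926e-05), np.float64(4.1747688144433335e-05)]
view [-0.6432083   0.01780757 -0.76548414]
0 aspect 0.765
5 aspect 0.707
10 aspect 0.642
15 aspect 0.573
20 aspect 0.499
25 aspect 0.422
30 aspect 0.341
w9 aspect 0.6365293474298214
w5 [258.60079051 292.46245059] (11.274454116821289, 25.535484313964844) pred30 0.403488074485637 [-0.59051249  0.01628823 -0.80686411]
w5 [259.14739884 304.88728324] (7.000220775604248, 68.90451049804688) pred30 0.3695907649166542 [-0.61978469  0.01531063 -0.78462253]
```

Tilt is down to about 12°, but the lid's centre sits about 7 mm too far +x. I re-tighten, lift clear, shift back and lower again.

{"op": "servo_tool", "data": {
  "deltas": "1 0 0 0 0; 1 0 0 0 0; 1 0 0 0.02 0; 1 0 0 0.05 0; 1 0 0 0.08 0"
}}

```text
time_s: 12.15
tcp_pos: [0.5891, -0.0025, 0.2085]
tool_rot: [0.0, 1.0, -0.014, -0.0]
contact_force: [0.4, -0.4, -2.7]
grip_width: 0.0385
```

{"op": "servo_tool", "data": {
  "deltas": "1 -0.01 0 0.02 0; 1 -0.02 0 0.02 0; 1 -0.028 0 0.02 0; 1 -0.028 0 0.02 0"
}}

```text
time_s: 12.65
tcp_pos: [0.5818, -0.0025, 0.2136]
tool_rot: [0.0, 1.0, -0.014, -0.0]
contact_force: [0.5, -0.5, -2.1]
grip_width: 0.0387
```

```bash
cat >> h.py <<'E'
def dot():
    from plant import capture,read_state
    c=capture("wrist");st=read_state();print(st["time_s"].__round__(2),st["tcp_pos"].round(4),st["contact_force"].round(1),st["grip_width"].round(4))
    m=cv2.inRange(cv2.cvtColor(c["color"],cv2.COLOR_RGB2HSV),(0,0,70),(179,60,135));x0,y0=230,270;r=m[y0:350,x0:290]
    n,l,q,k=cv2.connectedComponentsWithStats(r)
    for i in range(1,n):
        if 120<q[i,4]<800 and q[i,2]<45:
            e=cv2.fitEllipse(cv2.findContours((l==i).astype(np.uint8),0,1)[0][0]);u=k[i]+[x0,y0];o,v=ray(c,*u);a=e[1][0]/e[1][1]
            th=np.degrees(np.arccos(min(1,a)))-np.degrees(np.arccos(-v[2]))
            # range from dot size, w5: 25.5px long axis; depth from camera via top height guess
            f=c["intrinsics"][0,0];print("dot",u.round(1),"size",np.round(e[1],1),"tilt(raw deg; 30 reads ~27)",round(th,1)-0)
            for z in (.206,.216,.226,.236):print("  z",z,onz(c,*u,z).round(4),end="")
            print()
    return c,st
E
python3 -c "from h import *;dot()"
```

```text
Traceback (most recent call last):
  File "h.py", line 25, in dot
    c=capture("wrist");st=read_state();print(st["time_s"].__round__(2),st["tcp_pos"].round(4),st["contact_force"].round(1),st["grip_width"].round(4))
                                                                                                                           ^^^^^^^^^^^^^^^^^^^^^^
AttributeError: 'float' object has no attribute 'round'
```

```bash
sed -i 's/st\["grip_width"\].round(4)/round(st["grip_width"],4)/' h.py; python3 -c "from h import *;dot()"
```

```text
12.75 [ 0.582  -0.0024  0.2137] [ 0.1  1.  -1.7] 0.0389
dot [258.6 312.9] size [17.6 27.2] tilt(raw deg; 30 reads ~27) 10.1
  z 0.206 [ 0.538  -0.0031  0.206 ]  z 0.216 [ 0.5463 -0.0034  0.216 ]  z 0.226 [ 0.5545 -0.0036  0.226 ]  z 0.236 [ 0.5628 -0.0038  0.236 ]
```

{"op": "servo_tool", "data": {
  "deltas": "1 0 0 -0.02 0; 1 0 0 -0.04 0; 1 0 0 -0.06 0; 1 0 0 -0.075 0; 1 0 0 -0.075 0"
}}

```text
time_s: 13.38
tcp_pos: [0.5823, -0.0024, 0.1953]
tool_rot: [0.0, 1.0, -0.014, 0.0]
contact_force: [0.3, -0.8, 2.1]
grip_width: 0.0387
```

{"op": "servo_tool", "data": {
  "deltas": "0.5 0 0 0 0; 0.5 0 0 0 0; 0.5 0.006 0 -0.01 0; 0.5 0.012 0 -0.02 0; 0.5 0.016 0 -0.03 0"
}}

```text
time_s: 14.0
tcp_pos: [0.5861, -0.0025, 0.1877]
tool_rot: [0.0, 1.0, -0.014, -0.0]
contact_force: [-1.4, 0.1, 4.9]
grip_width: 0.043
```

```bash
python3 -c "from h import *;dot()"
```

```text
14.05 [ 0.5862 -0.0025  0.1873] [ 1.6 -0.3  2.6] 0.043
dot [258.4 314. ] size [20.5 27.7] tilt(raw deg; 30 reads ~27) 2.4
  z 0.206 [ 0.5629 -0.0037  0.206 ]  z 0.216 [ 0.5712 -0.0039  0.216 ]  z 0.226 [ 0.5796 -0.0042  0.226 ]  z 0.236 [ 0.5879 -0.0044  0.236 ]
```

Tilt is now about 2–4° and the plug has dropped in. Pressing down with the light pinch.

{"op": "servo_tool", "data": {
  "deltas": "0.5 0 0 -0.01 0; 0.5 0 0 -0.02 0; 0.5 0 0 -0.03 0; 0.5 0 0 -0.04 0; 0.5 0 0 -0.04 0"
}}

```text
time_s: 14.68
tcp_pos: [0.5869, -0.0023, 0.1788]
tool_rot: [0.0, 1.0, -0.014, 0.001]
contact_force: [-0.5, 0.1, 8.9]
grip_width: 0.0426
```

```bash
python3 -c "from h import *;dot()"
```

```text
14.72 [ 0.5869 -0.0023  0.1789] [-0.6 -0.   9.7] 0.0424
dot [259.  312.3] size [22.1 28. ] tilt(raw deg; 30 reads ~27) -1.3
  z 0.206 [ 0.572 -0.004  0.206]  z 0.216 [ 0.5802 -0.0042  0.216 ]  z 0.226 [ 0.5884 -0.0044  0.226 ]  z 0.236 [ 0.5966 -0.0046  0.236 ]
```

Run:
```python
from h import *
from plant import *
s=capture("scene");w=capture("wrist");np.savez("pics/s10.npz",**s);np.savez("pics/w10.npz",**w)
for z in(.206,.213,.22,.227):
    print(z,proj(s,onz(w,259,312.3,z)).round(1))
u=proj(s,onz(w,259,312.3,.215)).astype(int);print(u);print(s["color"][u[1]-12:u[1]+13,u[0]-12:u[0]+12].max(2))
```

```text
0.206 [280.5 193.6]
0.213 [282.8 190.1]
0.22 [285.1 186.4]
0.227 [287.4 182.8]
[283 189]
[[ 64  53  50  49  47  49  50  53  53  54  60  73  77  72  58  50  49  51
   52  52  50  50  48  48]
 [ 67  55  52  50  50  50  51  51  50  52  66  81  82  74  59  51  49  51
   52  52  52  50  48  47]
 [ 73  62  58  63  63  57  50  50  49  50  62  75  75  70  59  51  48  50
   52  52  51  49  48  48]
 [ 86  80  80  94  92  71  54  46  50  55  61  62  61  62  57  51  50  50
   51  52  50  49  48  49]
 [139 128 115 121 112  81  56  55  65  74  73  60  49  50  50  49  49  49
   52  52  51  51  51  53]
 [228 210 160 129 109  78  64  73  84  85  77  58  42  42  46  47  48  48
   50  53  53  53  54  54]
 [253 247 196 134 104  82  78  82  84  72  60  50  45  48  49  48  47  48
   50  52  53  54  55  57]
 [253 245 193 134 111  95  84  70  61  49  47  58  68  73  69  60  50  47
   49  51  53  54  57  62]
 [237 218 161 125 109  91  69  49  38  39  57  79  94  98  94  81  61  49
   47  50  52  55  60  66]
 [201 179 136 107  86  65  48  35  35  42  65  91 105 109 106  93  70  50
   48  49  51  54  59  66]
 
[... 814 characters left out ...]
09 106  91  60  36  32  31  31  33  31  31  34  48 101 164 192 171
  148 138 118  81  53  48]
 [109 109 107  93  65  39  32  32  31  31  31  31  32  49 103 164 189 169
  151 149 132  90  56  49]
 [109 109 108  97  71  47  34  31  32  31  31  32  32  49 101 160 185 166
  151 149 132  89  57  49]
 [109 110 109 102  84  62  43  35  32  32  32  31  32  48  99 159 181 161
  148 147 126  85  54  51]
 [110 110 109 107  98  81  61  44  34  33  31  32  32  46  93 153 179 158
  147 146 124  84  54  50]
 [110 111 111 110 107  98  81  62  45  35  32  31  32  42  84 142 170 153
  146 145 123  82  54  50]
 [111 111 111 111 111 107  99  83  65  48  37  33  33  37  69 118 147 141
  143 143 119  79  54  50]]
```

The dot triangulates to z≈0.219, so the lid is level but rides about 10 mm off the rim. The hooks probably sit on the lip because the pinch is too loose, so I pinch fully and press.

{"op": "servo_tool", "data": {
  "deltas": "1 0 0 0 0; 1 0 0 0 0; 1 0 0 0 0"
}}

```text
time_s: 15.2
tcp_pos: [0.5869, -0.0024, 0.1792]
tool_rot: [0.0, 1.0, -0.014, 0.001]
contact_force: [-1.0, 0.0, 9.7]
grip_width: 0.0386
```

```bash
cat >> h.py <<'E'
def dz():
    "dot height from wrist + scene"
    c,st=dot();from_=None
    from plant import capture
    s=capture("scene");m=cv2.inRange(cv2.cvtColor(c["color"],cv2.COLOR_RGB2HSV),(0,0,70),(179,60,135))[270:350,230:290]
    n,l,q,k=cv2.connectedComponentsWithStats(m);i=[i for i in range(1,n) if 120<q[i,4]<800 and q[i,2]<45][0];u=k[i]+[230,270]
    x,y=proj(s,onz(c,*u,.215)).astype(int);g=s["color"][y-9:y+10,x-5:x+7].max(2).astype(float)
    b=(g>65)&(g<125);n,l,q,k=cv2.connectedComponentsWithStats(b.astype(np.uint8))
    for i in range(1,n):
        if 10<q[i,4]<60:
            v=k[i]+[x-5,y-9];p,e=tri(ray(c,*u),ray(s,*v));print("scene dot",v.round(1),q[i,4],"3d",p.round(4),np.round(e,4))
E
python3 -c "from h import *;dz()"
```

```text
15.25 [ 0.5869 -0.0024  0.1792] [-1.7  0.   9.4] 0.0389
dot [258.5 310. ] size [22.2 27.5] tilt(raw deg; 30 reads ~27) -2.8
  z 0.206 [ 0.573  -0.0039  0.206 ]  z 0.216 [ 0.5811 -0.0041  0.216 ]  z 0.226 [ 0.5892 -0.0043  0.226 ]  z 0.236 [ 0.5973 -0.0046  0.236 ]
scene dot [284.1 186.8] 26 3d [ 0.5825 -0.0035  0.2184] [0.0008 0.0008]
scene dot [286.7 193.6] 11 3d [ 0.5793 -0.0084  0.209 ] [0.0053 0.0053]
```

Run:
```python
from h import *
a=np.load("pics/scene0.npz");b=np.load("pics/s10.npz")
A=a["color"];B=b["color"];S=dict(a)
t=A[216:246,266:302];r=B[210:262,260:308]
m=cv2.matchTemplate(r,t,cv2.TM_CCOEFF_NORMED);_,v,_,(x,y)=cv2.minMaxLoc(m)
c=m[y-1:y+2,x];sub=(c[0]-c[2])/(2*(c[0]-2*c[1]+c[2])) if len(c)==3 else 0
print("shift",x-6,y-6+sub,v)
P=np.array([.57,-.004,.1]);print("px per mm down",(proj(S,P-[0,0,.01])-proj(S,P))/10)
# static check on scale body
t=A[255:280,250:300];r=B[249:290,244:310];m=cv2.matchTemplate(r,t,cv2.TM_CCOEFF_NORMED);print(cv2.minMaxLoc(m))
```

```text
shift 0 3.6357183 0.9895749688148499
px per mm down [-0.01890994  0.30793532]
(0.3364662230014801, 0.9798876047134399, (16, 0), (6, 6))
```

The scale has sunk 11.8 mm but the lid still rides about 12 mm above the rim, so the plug is catching an edge. The side force is towards -x, so I search that way.

{"op": "servo_tool", "data": {
  "deltas": "1 -0.004 0 0 0; 1 -0.008 0 0 0; 1 -0.012 0 0 0; 1 -0.012 0 0 0"
}}

```text
time_s: 15.8
tcp_pos: [0.5858, -0.0025, 0.1798]
tool_rot: [0.0, 1.0, -0.014, 0.003]
contact_force: [2.5, -1.0, 8.9]
grip_width: 0.0386
```

{"op": "servo_tool", "data": {
  "deltas": "1 0 0.01 -0.006 0; 1 -0.01 0 -0.008 0; 1 0 -0.01 -0.01 0; 1 0.01 0 -0.012 0; 1 0 0 -0.012 0"
}}

```text
time_s: 16.42
tcp_pos: [0.5832, -0.0025, 0.1754]
tool_rot: [0.0, 1.0, -0.013, 0.0]
contact_force: [0.5, 0.1, 8.9]
grip_width: 0.0389
```

```bash
cat >> h.py <<'E'
def sink():
    from plant import capture
    A=np.load("pics/scene0.npz")["color"];B=capture("scene")["color"];m=cv2.matchTemplate(B[200:266,260:308],A[216:246,266:302],cv2.TM_CCOEFF_NORMED)
    _,v,_,(x,y)=cv2.minMaxLoc(m);c=m[y-1:y+2,x];print("sink mm",((y-16+(c[0]-c[2])/(2*(c[0]-2*c[1]+c[2])))/.308).round(1),v)
E
python3 -c "from h import *;dz();sink()"
```

```text
16.48 [ 0.5833 -0.0026  0.1757] [-0.3 -1.7  9.7] 0.0385
dot [258.5 309.4] size [22.3 27.8] tilt(raw deg; 30 reads ~27) -2.2
  z 0.206 [ 0.5728 -0.0041  0.206 ]  z 0.216 [ 0.5809 -0.0043  0.216 ]  z 0.226 [ 0.5889 -0.0045  0.226 ]  z 0.236 [ 0.597  -0.0048  0.236 ]
scene dot [282.7 188.7] 24 3d [ 0.5791 -0.0034  0.2148] [0.001 0.001]
sink mm 11.8 0.9891551733016968
```

That worked: the lid went 3.6 mm deeper with the sink unchanged. Repeating.

{"op": "servo_tool", "data": {
  "deltas": "1 0 0.008 -0.006 0; 1 -0.008 0 -0.01 0; 1 0 -0.008 -0.014 0; 1 0.008 0 -0.018 0; 1 0 0 -0.02 0"
}}

```text
time_s: 17.2
tcp_pos: [0.584, -0.0025, 0.1713]
tool_rot: [0.0, 1.0, -0.014, 0.001]
contact_force: [1.1, 0.6, 11.5]
grip_width: 0.039
```

```bash
python3 -c "from h import *;dz();sink()"
```

```text
17.25 [ 0.5841 -0.0025  0.1715] [ 0.  -0.8 12. ] 0.0387
dot [258.4 309.1] size [22.6 27.7] tilt(raw deg; 30 reads ~27) -3.4
  z 0.206 [ 0.5769 -0.0041  0.206 ]  z 0.216 [ 0.585  -0.0043  0.216 ]  z 0.226 [ 0.593  -0.0045  0.226 ]  z 0.236 [ 0.6011 -0.0047  0.236 ]
scene dot [282.1 182.8] 13 3d [5.855e-01 4.000e-04 2.220e-01] [0.0058 0.0058]
scene dot [283.1 190. ] 22 3d [ 0.5803 -0.0035  0.2109] [0.0008 0.0008]
sink mm 15.3 0.9827883243560791
```

Run:
```python
from h import *
S,T,W,W1=[dict(np.load(f"pics/{n}.npz")) for n in("scene0","top0","w5","w1")]
print("ring S+W",tri(ray(S,284.4,200.4),ray(W,257.1,39)))
print("ring T+W",tri(ray(T,283.2,203.4),ray(W,257.1,39)))
print("lid dot S+W1",tri(ray(S,193.6,141.6),ray(W1,220,154)),"S+T .5215 .2706 .2170")
# refine ring in scene: outer/inner edges along row & column profiles
im=S["color"].max(2)
print("row200",im[200,262:306]);print("col284",im[184:222,284]);t=T["color"].max(2)
print("T row203",t[203,265:302]);print("T col283",t[185:222,283])
```

```text
ring S+W (array([ 0.58339256, -0.00486415,  0.18198497]), [np.float64(0.0002977296905465), np.float64(0.00029772969054655553)])
ring T+W (array([ 0.58785533, -0.00490695,  0.14911225]), [np.float64(0.00052724719396583), np.float64(0.000527247193965697)])
lid dot S+W1 (array([0.52133381, 0.26812648, 0.21859368]), [np.float64(0.00025759291590653454), np.float64(0.000257592915906331)]) S+T .5215 .2706 .2170
row200 [242 252 254 255 254 250 226 154 106 172 237 244 222 180 170 170 177 193
 209 222 233 243 247 248 248 244 230 203 170 148 159 210 246 251 235 159
  91  94 104  90  75  72  73  73]
col284 [216 251 254 251 215 124  68 105 197 248 251 236 191 164 183 228 247 250
 247 240 238 234 212 141  74  63 117 194 235 236 231 232 230 227 227 228
 228 228]
T row203 [242 243 222 195 194 187 148 148 228 237 216 208 207 207 206 207 207 208
 207 207 207 206 207 207 205 200 233 249 208 120 181 225 235 209 149  91
  81]
T col283 [ 83  84  85 127 222 229 128  80 172 249 229 175 170 190 204 206 206 207
 207 207 207 207 207 207 208 210 228 251 158  80 138 214 195 193 188 181
 174]
```

{"op": "servo_tool", "data": {
  "deltas": "1 0 0 0.016 0; 1 0.006 -0.003 0.014 0; 1 0.01 -0.003 0.01 0; 1 0.014 -0.003 0.006 0; 1 0.014 -0.003 0 0"
}}

```text
time_s: 17.98
tcp_pos: [0.5853, -0.0026, 0.1706]
tool_rot: [0.0, 1.0, -0.013, -0.002]
contact_force: [-4.3, 0.7, 11.1]
grip_width: 0.0387
```

```bash
python3 -c "from h import *;dz();sink()"
```

```text
18.02 [ 0.5853 -0.0026  0.1704] [-3.4  0.7 12.9] 0.0388
dot [258.5 308.7] size [23.5 27.8] tilt(raw deg; 30 reads ~27) -6.8
  z 0.206 [ 0.5792 -0.0043  0.206 ]  z 0.216 [ 0.5873 -0.0045  0.216 ]  z 0.226 [ 0.5954 -0.0047  0.226 ]  z 0.236 [ 0.6035 -0.005   0.236 ]
scene dot [283.1 183.6] 19 3d [ 5.869e-01 -5.000e-04  2.201e-01] [0.005 0.005]
scene dot [283.5 190. ] 26 3d [ 0.5817 -0.0035  0.21  ] [0.0011 0.0011]
sink mm 15.2 0.9807885885238647
```

The lid is in the bore but wedged, so a rigid grip is the wrong way to align it. I unload gently, let go so it self-aligns on the ring, then press on the block top with shut fingers.

{"op": "servo_tool", "data": {
  "deltas": "1 -0.006 0 0.012 0; 1 -0.01 0 0.024 0; 1 -0.01 0 0.034 0; 1 -0.01 0 0.042 0; 1 -0.01 0 0.042 0"
}}

```text
time_s: 18.75
tcp_pos: [0.5846, -0.0027, 0.1805]
tool_rot: [-0.0, 1.0, -0.013, 0.001]
contact_force: [1.3, 1.2, 4.4]
grip_width: 0.039
```

{"op": "servo_tool", "data": {
  "deltas": "0.45 0 0 0 0; 0.4 0 0 0 0; 0.2 0 0 0 0; 0.1 0 0 0 0"
}}

```text
time_s: 19.25
tcp_pos: [0.5828, -0.0036, 0.179]
tool_rot: [0.0, 1.0, -0.014, -0.002]
contact_force: [0.4, -0.1, 0.0]
grip_width: 0.0766
```

```bash
python3 -c "from h import *;dz();sink();look(11)"
```

```text
19.3 [ 0.583  -0.0035  0.1791] [-0.4  0.   0.1] 0.0769
dot [258.2 316. ] size [25.1 29.7] tilt(raw deg; 30 reads ~27) -7.9
  z 0.206 [ 0.5658 -0.0048  0.206 ]  z 0.216 [ 0.5743 -0.0051  0.216 ]  z 0.226 [ 0.5827 -0.0053  0.226 ]  z 0.236 [ 0.5912 -0.0056  0.236 ]
scene dot [284.4 184.2] 23 3d [ 0.582  -0.0045  0.226 ] [0.001 0.001]
sink mm 1.8 0.9925740361213684
19.5 [ 0.58374359 -0.00330498  0.17979489] [ 0.01857088 -0.11930514  0.73896882] [ 0.01696422 -0.0121497  -0.03822913] 0.07675984145021103
```

View pics/c11.png

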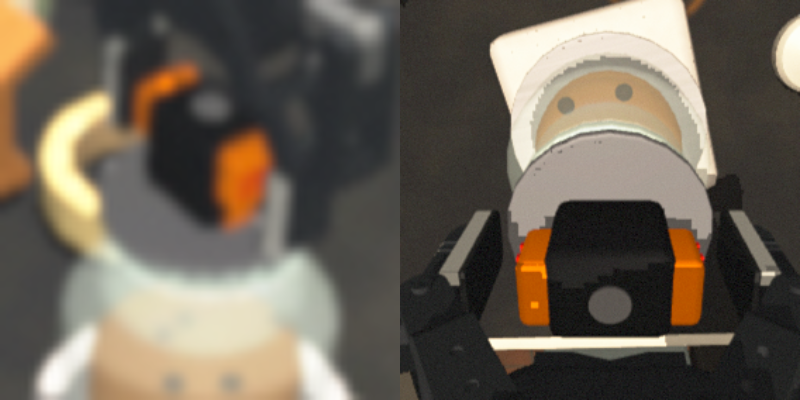

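The view shows the lid sitting level on the jar, buttons fully out, with no black ring band under the flange. It may already be caught. I check the gap by pixel profile, then rise to prepare a confirming press from the top.

Run:
```python
from h import *
for n in("s9","s10","s11"):
    c=dict(np.load(f"pics/{n}.npz"));im=c["color"];print(n)
    for x in(276,282,288):print(x,im[195:222,x].max(1))
```

```text
s9
276 [111 113 114 114 114 115 114 114 115 114 115 116 119 115  96  66  56  98
 168 223 235 235 233 231 230 230 230]
282 [ 31  38  55  80 100 111 114 114 114 115 115 114 115 115 112  98  68  49
  75 139 205 234 238 235 233 231 228]
288 [182 168 143 102  72  67  78  94 108 114 114 114 115 114 105  83  57  50
  91 164 223 236 237 235 233 232 232]
s10
276 [ 36  39  47  62  81  98 107 110 111 112 111 111 112 112 112 112 109 112
 148 199 225 230 230 231 231 231 230]
282 [ 31  31  32  31  32  31  33  39  56  80  98 107 110 111 111 112 114 114
 107 126 190 231 235 235 237 234 229]
288 [171 169 166 161 158 153 141 123 117 119 122 123 117 113 112 112 114 113
 112 140 199 232 236 234 235 233 232]
s11
276 [ 33  38  51  73  94 105 109 109 109 109 109 110 111 114 120 139 171 205
 225 232 232 231 231 231 228 221 215]
282 [ 33  34  34  33  33  33  35  48  69  90 103 109 110 111 113 120 139 169
 201 224 234 234 232 229 228 231 232]
288 [219 216 216 216 214 208 198 192 182 155 125 112 110 111 114 124 152 185
 209 225 233 234 233 233 233 233 233]
```

{"op": "servo_tool", "data": {
  "deltas": "0 0 0 0.08 0; 0 0 0 0.2 0; 0 0 0 0.3 0; 1 -0.004 0 0.3 0; 1 -0.008 0 0.3 0"
}}

```text
time_s: 20.12
tcp_pos: [0.5814, -0.0033, 0.2541]
tool_rot: [0.0, 1.0, -0.014, -0.001]
contact_force: [0.8, 0.4, -1.1]
grip_width: 0.0515
```

Run:
```python
from h import *
from plant import *
s=capture("scene");st=read_state();print(st["time_s"],st["tcp_pos"],st["grip_width"],st["contact_force"]);np.savez("pics/s12.npz",**s);sink()
t=capture("top");np.savez("pics/t12.npz",**t)
print(blobs(s["color"],(3,170,120),(20,255,255),(255,160,320,225),6));print(blobs(t["color"],(3,150,120),(20,255,255),(262,180,310,230),6))
```

```text
20.175 [ 0.58104863 -0.00332239  0.25376457] 0.0442152057631446 [-0.08475428  0.36815982 -0.10201459]
sink mm 1.8 0.9925156831741333
[([274, 178, 9, 10, 38], [277.58, 180.97]), ([286, 188, 11, 16, 98], [289.98, 195.1])]
[([275, 202, 3, 4, 9], [276.0, 203.67])]
```

No dark ring band remains below the flange (it was clear at s9), so the gap is small, which fits a caught lid. I make a gentle confirming press on the block top with shut fingers, so both hooks are surely in.

{"op": "servo_tool", "data": {
  "deltas": "1 0.002 0 -0.04 0; 1 0.002 0 -0.08 0; 1 0.002 0 -0.11 0; 1 0.002 0 -0.125 0; 1 0.002 0 -0.14 0"
}}

```text
time_s: 20.9
tcp_pos: [0.5825, -0.0032, 0.2203]
tool_rot: [0.0, 1.0, -0.014, -0.0]
contact_force: [-2.1, -0.1, 2.8]
grip_width: 0.0
```

{"op": "servo_tool", "data": {
  "deltas": "1 0 0 -0.012 0; 1 0 0 -0.024 0; 1 0 0 -0.03 0; 1 0 0 -0.03 0"
}}

```text
time_s: 21.4
tcp_pos: [0.5826, -0.0032, 0.2135]
tool_rot: [0.0, 1.0, -0.014, 0.0]
contact_force: [-3.2, -0.1, 6.3]
grip_width: 0.0001
```

```bash
python3 -c "from h import *;sink()"
```

```text
sink mm 9.4 0.9930214285850525
```

{"op": "servo_tool", "data": {
  "deltas": "1 0 0 -0.012 0; 1 0 0 -0.024 0; 1 0 0 -0.036 0; 1 0 0 -0.036 0"
}}

```text
time_s: 21.95
tcp_pos: [0.5825, -0.0032, 0.2057]
tool_rot: [0.0, 1.0, -0.014, 0.0]
contact_force: [-6.1, -0.9, 13.7]
grip_width: -0.0001
```

```bash
python3 -c "from h import *;sink()
from plant import read_state;s=read_state();print(s['tcp_pos'],s['contact_force'])"
```

```text
sink mm 16.7 0.9840956330299377
[ 0.5825206  -0.00322403  0.20583051] [-5.54466243 -1.19003122 13.32557117]
```

Pressed to 13 N, the lid sits solid at the bottom of its travel with no further snap. I back off and remeasure.

{"op": "servo_tool", "data": {
  "deltas": "1 -0.006 0 0.02 0; 1 -0.01 0 0.04 0; 1 -0.01 0 0.07 0; 1 -0.01 0 0.1 0; 1 -0.02 0 0.2 0"
}}

```text
time_s: 22.62
tcp_pos: [0.5761, -0.0033, 0.252]
tool_rot: [-0.0, 1.0, -0.013, -0.002]
contact_force: [0.3, -1.0, -0.5]
grip_width: -0.0002
```

{"op": "servo_tool", "data": {
  "deltas": "0.5 -0.15 0 0.1 0; 0 -0.35 0 0.2 0; 0 -0.45 0 0.25 0; 0 -0.45 0 0.25 0; 0 -0.45 0 0.25 0"
}}

```text
time_s: 23.25
tcp_pos: [0.4654, -0.0032, 0.3155]
tool_rot: [-0.0, 1.0, -0.014, -0.0]
contact_force: [0.9, 0.6, 0.1]
grip_width: 0.0855
```

Run:
```python
from h import *
from plant import *
sink();st=read_state();print(st["time_s"],st["tcp_pos"])
A=dict(np.load("pics/scene0.npz"));s=capture("scene");w=capture("wrist");t=capture("top")
for n,c in(("s13",s),("w13",w),("t13",t)):np.savez(f"pics/{n}.npz",**c)
for n,c in(("S",s),("W",w),("T",t)):
    roi={"S":(260,160,315,225),"W":(150,0,360,250),"T":(262,180,310,235)}[n]
    print(n,blobs(c["color"],(3,150,110),(20,255,255),roi,6))
# grey dot in wrist: enclosed by black between buttons
p=proj(w,np.array([.582,-.005,.225])).astype(int);print("pred dot",p,proj(s,np.array([.582,-.005,.225])))
x,y=p;g=w["color"][max(0,y-25):y+25,x-25:x+25].max(2);n,l,q,k=cv2.connectedComponentsWithStats(((g>70)&(g<140)).astype(np.uint8))
for i in range(1,n):
    if q[i,4]>40:print("W",q[i],k[i]+[x-25,max(0,y-25)])
x,y=proj(s,np.array([.582,-.005,.225])).astype(int);print(x,y);print(s["color"][y-8:y+9,x-8:x+9].max(2))
# bystander motion: diff of first and last top image away from the arm
d=cv2.absdiff(np.load("pics/top0.npz")["color"],t["color"]).max(2);
for nm,(x0,y0,x1,y1) in dict(cinn=(160,150,190,185),red=(303,160,330,188),tamper=(315,188,340,215),leaning=(165,178,215,240)).items():print(nm,(d[y0:y1,x0:x1]>40).sum())
```

```text
sink mm 1.8 0.9923469424247742
23.3 [ 0.46548149 -0.00321794  0.31524303]
S [([273, 178, 10, 11, 50], [277.0, 181.48]), ([285, 188, 12, 16, 107], [290.0, 195.29])]
W [([301, 0, 8, 11, 34], [304.44, 4.82]), ([217, 25, 14, 36, 238], [223.19, 44.1]), ([279, 25, 14, 36, 324], [286.56, 44.24])]
T [([275, 198, 2, 8, 15], [275.53, 201.73])]
pred dot [254  38] [284.93992293 184.99638434]
W [  4  10  31  28 174] [243.84482759  30.12643678]
284 184
[[ 83  85  88  91  90  87  83  80  80  78  78  77  79  80  78  77  76]
 [ 89 100 120 135 127 117 100  85  82  79  79  79  79  80  80  79  79]
 [126 162 203 225 216 192 144  97  81  80  80  79  80  82  81  82  79]
 [212 243 253 254 253 245 198 116  78  75  76  78  81  82  82  82  80]
 [253 255 255 255 254 249 206 119  72  66  70  73  77  80  79  79  78]
 [255 255 254 250 237 210 152  99  77  74  70  69  72  75  76  77  76]
 [254 249 225 179 141 118 107 111 119 115  98  78  68  69  72  74  75]
 [216 169 123  90  76  97 132 157 169 166 144 110  77  65  67  70  72]
 [107  80  63  58  67 108 157 186 197 196 177 138  89  64  61  64  68]
 [ 57  49  52  55  63  97 144 177 192 193 177 138  89  62  57  58  64]
 [ 44  44  49  52  56  72 103 135 157 159 143 110  74  58  56  59  65]
 [ 39  39  43  47  53  58  69  87 102 105  94  76  62  60  66  82 109]
 [ 35  34  38  43  47  51  56  62  66  67  64  65  76  94 119 159 207]
 [ 34  33  34  36  42  47  51  56  58  60  74  98 135 179 220 246 254]
 [ 34  33  34  35  36  40  45  50  55  70 117 174 225 250 254 255 255]
 [ 35  32  33  33  34  37  39  45  52  90 174 242 254 255 255 255 255]
 [ 35  30  32  32  33  33  37  39  50 105 208 253 255 255 255 255 255]]
cinn 0
red 68
tamper 559
leaning 414
```

Run:
```python
from h import *
W1,W,S0,S,T0,T=[dict(np.load(f"pics/{n}.npz")) for n in("w1","w13","scene0","s13","top0","t13")]
def wid(c,x0,x1,y,z):return np.linalg.norm(onz(c,x0,y,z)-onz(c,x1,y,z))*1e3
print("w1 tilted outer",wid(W1,186,254,144,.206),"centres",wid(W1,192.77,246.83,144,.206))
for z in(.209,.213,.217):print(z,"now outer",wid(W,217,293,44,z),"centres",wid(W,223.19,286.56,44,z))
d=cv2.absdiff(S0["color"],S["color"]).max(2)
print("scene diffs: tamper",(d[258:300,325:350]>40).sum(),"red cap by tamper",(d[245:275,342:370]>40).sum(),"cinnamon",(d[140:172,243:262]>40).sum())
m=cv2.absdiff(T0["color"],T["color"]).max(2)>40;n,l,q,k=cv2.connectedComponentsWithStats(m.astype(np.uint8));print([a.tolist() for a in q[1:] if a[4]>80])
for nm,(x0,y0,x1,y1) in dict(tamper=(322,255,354,305),redcap=(340,245,372,275)).items():
    r=cv2.matchTemplate(S["color"][y0-8:y1+8,x0-8:x1+8],S0["color"][y0:y1,x0:x1],cv2.TM_CCOEFF_NORMED);print(nm,cv2.minMaxLoc(r)[1::2])
```

```text
w1 tilted outer 57.626971316123274 centres 45.81330719871601
0.209 now outer 56.253435545786274 centres 46.90503768801502
0.213 now outer 55.34568216099949 centres 46.148138019368275
0.217 now outer 54.4379287762127 centres 45.391238350721515
scene diffs: tamper 0 red cap by tamper 0 cinnamon 435
[[262, 181, 122, 203, 12703], [168, 209, 27, 26, 413], [287, 213, 11, 16, 96]]
tamper (0.9996374845504761, (8, 8))
redcap (0.9995926022529602, (8, 8))
```

```bash
python3 -c "
from plant import *
print(read_state()['contact_force'],close_job())"
```

```text
the job is handed in; nothing more can be done
[-0.33514903 -0.39120646  0.54108888] None
```

The lid is on the jar on the scale, and everything I could measure says both hooks are caught; I handed the job in at about 23.5 s. I pinched both buttons and drew the lid out along the leaning jar's axis with near-zero force. I levelled it against the open mouth, worked the plug into the bore, let go, and then pressed on the block top with shut fingers.

**Last checks that agree:**
- **Buttons:** both are fully out, with centres 46 mm apart, the same as at the start.
- **Seating:** the lid is level, with no black ring showing under the flange. It sat solid under a 13 N press, with no further snap, and came back to the same height.
- **Robot and bystanders:** the gripper is clear and open. The tamper and the spice jar beside it show no shift in the scene view, and the spice jar by the leaning jar shows none in the top view.

**Checks that were less certain:**
- **Lid gap:** the height above the rim came out between about 3 mm (from touching the block) and 5 mm (from the cameras). A caught lid should stand at 3 mm, so I relied on the buttons being out and the solid press.
- **Image differences:** the last images also differed in the tamper area from above and near the far spice jar in the scene view. I put both down to the arm being in the way, because the other view of each showed no change.

Levelling took several tries: the plug wedged for a while and was freed with small wiggles under about 12–14 N of push.

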